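# Hang the coupon frame on the dip stand and lock it one hole lower, in the beaker

## Robot

A 7-joint arm with a two-finger parallel gripper is mounted at the origin on a cart in front of the work surface, level with it; the furniture and walls round the work are solid. World frame = base frame: x ahead of the robot, y to its left, z up, the work surface at z = 0. Lengths are in mm, angles in rad, forces in N, time in s.
With the tool pointing down it reaches from about 350 to 900 mm from the base axis. Payload 7.2 kg.
Tool frame: the origin (TCP) lies midway between the tips of the shut fingers; the grasp point (between the pads) lies robot.grip_depth behind it (robot.grip_depth is the distance from the TCP to the grasp point, in mm); z points along the fingers, y is the line along which they close (so a half turn about z gives the same grasp; the last joint's range is limited). The gripper opens to 85 mm and grips with 20 to 120 N. Pads are 22 mm wide; open, the fingers measure 114 mm over their backs; the gripper's body (76 mm by 85 mm) begins 54 mm behind the grasp point. The pads swing forward as they close: fully open they stand 13 mm farther back than shut.
Start: joints at [1.171, 0.411, -0.013, 1.596, 0.006, 1.134, -0.082], TCP at [203.579, -590.918, 231.297] pointing down, gripper open.
Joint ranges: [-2.95, 2.95], [-0.29, 1.99], [-1.47, 1.44], [0.14, 2.54], [-1.03, 4.17], [0.13, 1.85], [-2.86, 2.86]. Speed limits (rad/s): [2.39, 2.39, 3.01, 3.01, 3.14, 3.14, 3.14].

## Interface

Orientations are given as a rotation vector (axis times angle).
In Python, from cell import robot gives the robot as it stands.
- The arm moves only by the tool servo_tool, never from a script. Its argument "targets" is a list of rows, each a list of 7 numbers: the shift along the world's x, y, z in cm, then the turn, a rotation vector about the world's x, y, z in rad, then the finger opening in cm, from 0 to 8.54. A call has 1 to 12 rows; each row shifts and turns the commanded pose from where the row before left it; what a row does not reach is not made up. A row lasts 1/8 s, in which the tool goes at most 62.5 mm and 10.7 degrees, less where a joint would pass 70% of its speed; a pose out of reach is approached as far as the arm can. A call is refused whole if a number of a shift passes 6.25 or a number of a turn 0.188, either way. A call with a gripper value outside its range is refused whole. The fingers move at their own pace and stop on an object; "newtons" is the grip in N (left out, the last holds). Time passes only in rows, so rows that do not move let the fingers close. It gives the time, the measured TCP pose, the force, the opening and the grip force at its end, in the units of the state.
- robot.get_state(): the state, without advancing time (a new reading comes with each control period).
- robot.grab_frame(name): name is "scene" or "top" or "wrist"; returns the picture (420x560x3 uint8, red, green, blue); there is no depth.
- robot.camera_params(name): a dict with "K" (3x3 intrinsics, pixels), "origin" and "attitude" of the camera in the world. Camera axes: x right, y down, z forward; pixel columns grow to the right and rows downward; lengths in mm; the calibration is good to about 2 mm. A picture is of the moment at which its call begins: read the wrist's pose just before it. camera_params takes no time and is no camera call; for the wrist camera it gives the pose at the moment of the call.
- robot.close_job(): hands the job in; it is judged then, once.
The state is a dict: "t": time; "joint_pos": joint angles; "joint_vel": joint speeds; "joint_torque": joint torques, N m; "eef_pos": TCP position; "orientation": TCP orientation; "force": force on the tool from outside, world axes, zero at the start; "torque": the same for the moment, N m; "opening": finger opening in mm; "gripper_force": force on a finger pad.
Only numpy, scipy, OpenCV 4.12 (cv2) and the standard library are available. Lean on these libraries where they do the work, as an engineer would, in place of code of your own. Each camera call takes 0.05 s, during which the arm holds its last target. There are 200 camera calls.

## Task

Set up the dip test: hang the narrow coupon frame astride the dip stand's cross bar, between the two collars above the empty beaker, and let go of it. Then pull the lock plunger's knob, bring the sleeve down under control to the very next hole so that the plates hang free inside the beaker, and let the pin go fully home. Finish still gripping the knob with the pin held home in that hole, ready for the locking clip to be fitted; do not let the sleeve drop, and leave the beaker, the broad frame and everything else where they stand.

Things in the scene. Friction and masses are not known exactly. Their poses are not given: they have to be found in the camera images.
- dip_frame: NARROW coupon frame to hang, loose, 0.12 kg, 33 x 22 x 134 mm, standing on two upright aluminium plates (22 mm wide along y, 60 high, 3 thick, 27 mm clear between them, middles at x = +-15 mm). Steel strip 18 mm wide joins them above as a 45 degree roof with its ridge along y; a tab stands on the ridge. Origin: centre of underside; z up; the bar runs along y. Half a turn about z is the same
- frame_tab (a point): grip point in the grey upright lifting tab of the narrow frame, 124 mm above the frame's underside on its middle axis. The tab is 10 mm thick along the frame's x (pinch it across this), 20 mm wide along y, and reaches from 103 mm (the ridge) to 134 mm; keep the fingertips above the ridge
- frame_seat (a point): point on the middle axis of the narrow frame, 92 mm above its underside, under the roof: when the frame hangs properly this point lies on the bar's axis, at bar_seat
- broad_frame: BROAD coupon frame, not wanted, loose: same roof and tab, but plates 54 mm wide and 50 mm high (too broad for the beaker). Origin: centre of underside, z up. Leave it standing. Which of the two spots holds which frame varies
- stand: fixed dip stand; origin under the base on the post's axis, z up. Base plate 12 mm thick, x -45 to 65, y -155 to 50 mm. Post: upright 25 mm square tube, top at 229 mm, with 10 mm holes in its -x face (robot's side) at heights 185, 135, 85, 35 mm. A sleeve (44 x 44 x 60 mm) slides on it, carrying the cross bar (to the stand's -y) and the lock plunger with its knob (to the stand's -x)
- cross_bar: round steel bar, 10 mm diameter, level, fixed to the sleeve, along the stand's -y from 26 to 148 mm off the post's axis, at the height of the sleeve's middle (185 mm at the top hole). Two collars of 15 mm diameter leave a place 28 mm long for the frame's strip. Origin: centre of the sleeve; axes as the stand's
- bar_seat (a point): point on the bar's axis midway between the collars, 100 mm from the post's axis along the stand's -y; axes as the stand's (y along the bar). The narrow frame hangs here, astride the bar, above the beaker
- carriage (a joint): how far the sleeve has come down the post, m: about 0 at the top hole (start; 1 mm of play), 0.050 at the next hole, 0.100 at the one after; stops at -0.003 and 0.115. Sleeve, bar and plunger weigh about 0.5 kg and rub with about 2 N: with the pin out they run down unless held by the knob
- lock_pin (a joint): how far the spring lock pin is pulled out along the stand's -x, m: 0 fully home, 0.014 fully out. The pin (8 mm, round nose) reaches 9 mm into a hole with 1 mm of play all round, so it is free beyond 0.009. The spring pushes it home with 3 N at 0 and 6.5 N at 0.014; over a hole it goes in when let in
- knob: black pull knob on the end of the lock pin: a cylinder along the stand's x, 27 mm diameter, 28 mm long. Gripping it one can pull the pin out along the stand's -x and, so pulled, lower or raise the sleeve, then push the pin home. Origin: on the pin's axis, at the post's axis when home; axes as the stand's
- knob_grip (a point): middle of the knob's grip part (16 mm long), on the pin's axis: 69 mm from the post's axis along the stand's -x when the pin is home, 185 mm high at the top hole and 135 mm at the next; axes as the stand's. Pinch from above across the stand's y, the tool upright or leaning back from the post; a 16 mm barrel lies between knob and sleeve
- beaker: empty clear plastic beaker, loose, 71 mm across the rim, 71 mm high, about 50 mm clear inside, on the base plate (underside at 12 mm) under bar_seat. Origin: centre of underside. At the top hole the hung frame clears its rim by 8 mm; one hole lower the plates reach 40 mm into it without touching
- petri_dish: closed glass dish, 74 mm across, 16 mm high, bystander, loose; origin at the underside
- marker: marker pen, 135 mm long, lying on the bench, bystander, loose
- cal_bottle_0: small bottle, 45 mm across, 83 mm high, bystander behind the stand, loose; origin at the underside
- cal_bottle_1: second such bottle, bystander, loose; origin at the underside
Things that resemble listed ones, but are neither listed nor needed, are in the scene too. Leave any green look-alike of the dip_frame alone. There is more than one size of the beaker; the one meant has the size given above.

How it is judged:
By the outcome, as a careful person would: the job done as asked, in the order asked, and still so for the second after the job is handed in, while the arm keeps its last pose, push and grip.
It also fails if it takes over 67 s, if anything falls off the work surface, if the arm or the gripper's body presses on something with over 40 N, if the wrist force passes 120 N, or if a joint passes its speed limit or range.

## Working session

There is one attempt and no reset: what is moved stays moved. The work goes in short steps, Python scripts to look and compute and a tool call to move; the robot and the scene stay as the last step left them, time stands still between calls to the robot, and variables do not carry over. Pictures are saved under pics/ and viewed, at most 10 in all, crops included, and the job is handed in when it is done.

Besides the shell and the picture viewer there is one more tool, called after "Call:" as name([rows], argument=value, ...), one row to a line, values as JSON. servo_tool: Moves the arm, as the interface text tells. Its arguments: {"type":"object","properties":{"targets":{"type":"array"},"newtons":{"type":"number"}},"required":["targets"]}

```bash
mkdir -p pics; cat > h.py <<'E'
import numpy as np,cv2
from scipy.spatial.transform import Rotation as R
from cell import robot
def cam(n):
    p=robot.camera_params(n); a=np.array(p["attitude"],float)
    Rm=a if a.shape==(3,3) else R.from_rotvec(a).as_matrix()
    return np.array(p["K"],float),np.array(p["origin"],float),Rm
def ray(c,u,v):
    K,o,Rm=c; d=Rm@np.linalg.inv(K)@np.array([u,v,1.]); return o,d/np.linalg.norm(d)
def plane(c,u,v,z):
    o,d=ray(c,u,v); return o+d*(z-o[2])/d[2]
def proj(c,P):
    K,o,Rm=c; q=K@(Rm.T@(np.array(P,float)-o)); return q[:2]/q[2]
def two(r1,r2):
    A=0;b=0
    for o,d in (r1,r2):
        M=np.eye(3)-np.outer(d,d);A=A+M;b=b+M@o
    return np.linalg.solve(A,b)
def save(n,im): cv2.imwrite(f"pics/{n}.png",im[:,:,::-1])
E
python3 - <<'E'
from h import *
for n in("scene","top"):
    im=robot.grab_frame(n); np.save(f"pics/{n}0.npy",im); save(n+"0",im)
    p=robot.camera_params(n); print(p)
s=robot.get_state();print(s["t"],s["eef_pos"],s["orientation"],robot.grip_depth,s["opening"],s["force"])
E
```

```text
{'K': array([[493.13862531,   0.        , 273.79915953],
       [  0.        , 493.13862531, 210.73193301],
       [  0.        ,   0.        ,   1.        ]]), 'origin': array([-292.04130746, -999.53641959,  717.90574689]), 'attitude': array([-1.88537463,  0.71204434, -0.44332592])}
{'K': array([[388.68309578,   0.        , 279.19383027],
       [  0.        , 388.68309578, 206.61957457],
       [  0.        ,   0.        ,   1.        ]]), 'origin': array([ 331.59848584,  -26.95267005, 1439.58341914]), 'attitude': array([-2.09075405,  2.14757618, -0.19463384])}
0.1 [ 203.4052807  -590.50458823  230.52918299] [-3.09706549e+00 -5.18518306e-01  5.28596056e-04] 18.700000000000003 85.50336940477072 [-0.32595317 -0.59718585  0.46465437]
```

View pics/scene0.png

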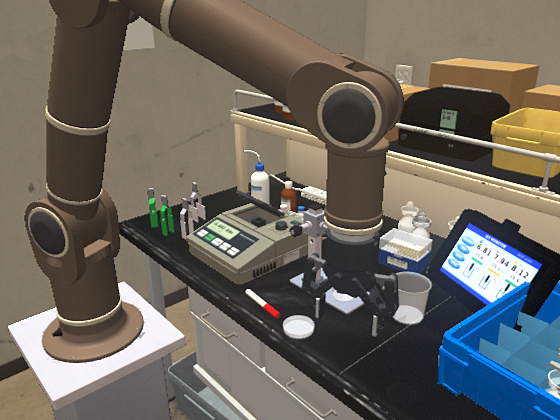

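View pics/top0.png

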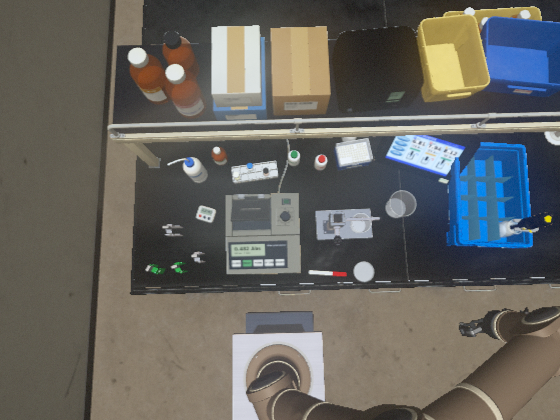

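The scene view shows two frames by the green look-alikes at about (187,212) and the stand at (320,260). The top view shows frames at (172,230) and (197,257), greens at (155,268)/(180,268), the stand at (335,222), and the beaker under the bar at about (362,222).

```bash
python3 - <<'E'
from h import *
t=np.load("pics/top0.npy");s=np.load("pics/scene0.npy")
a=cv2.resize(t[210:285,135:225],(400,300),interpolation=2) if 0 else cv2.resize(t[215:280,135:215],None,fx=5,fy=4.6,interpolation=cv2.INTER_CUBIC)
b=cv2.resize(t[195:260,305:385],None,fx=5,fy=4.6,interpolation=cv2.INTER_CUBIC)
c=cv2.resize(s[180:245,140:220],None,fx=5,fy=4.6,interpolation=cv2.INTER_CUBIC)
d=cv2.resize(s[200:320,275:375],(400,299),interpolation=cv2.INTER_CUBIC)
save("crops",np.vstack([np.hstack([a,b]),np.hstack([c,d])]))
c=cam("top")
for u,v,z in [(172,230,130),(197,257,130),(333,222,230),(335,238,185),(363,222,70)]: print(u,v,plane(c,u,v,z).round())
E
```

```text
172 230 [512. 344. 130.]
197 257 [418. 258. 130.]
333 222 [ 510. -190.  230.]
335 238 [ 464. -200.  185.]
363 222 [ 530. -318.   70.]
```

View pics/crops.png

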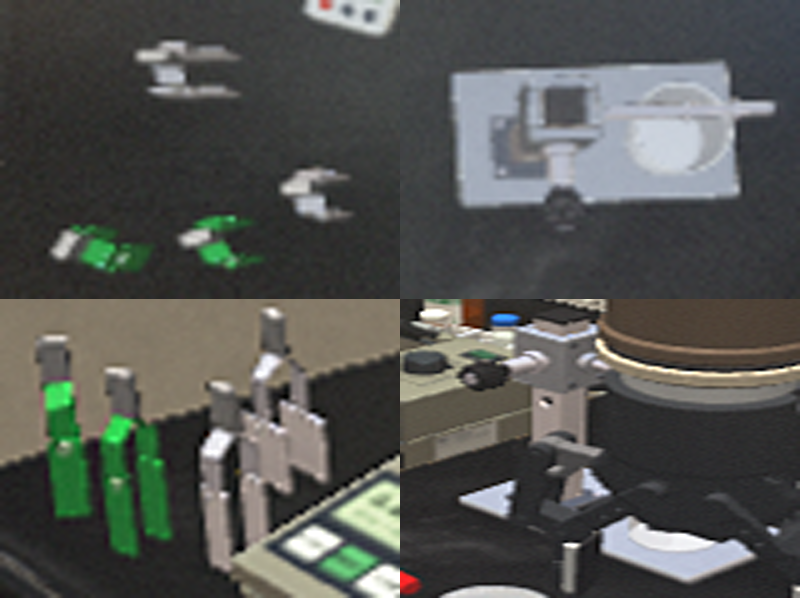

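The front silver frame, with its tab near top (195,256), is the narrow one; the broad one is at (170,228). The bar runs along about world −y and the knob points to −x. I'm moving over the stand for a wrist view.

Call:
servo_tool([
  [2.2,3.9,2.6,0,0,0.12,8.5],
  [2.2,3.9,2.6,0,0,0.12,8.5],
  [2.2,3.9,2.6,0,0,0.12,8.5],
  [2.2,3.9,2.6,0,0,0.12,8.5],
  [2.2,3.9,2.6,0,0,0.12,8.5],
  [2.2,3.9,2.6,0,0,0.12,8.5],
  [2.2,3.9,2.6,0,0,0.12,8.5],
  [2.2,3.9,2.6,0,0,0.12,8.5],
  [2.2,0,0,0,0,0.12,8.5],
  [2.2,0,0,0,0,0.12,8.5],
  [0,0,0,0,0,0.04,8.5],
  [0,0,0,0,0,0,8.5],
])

```text
t: 1.6
eef_pos: [423.5, -278.8, 438.8]
orientation: [-2.22, -2.222, 0.0]
force: [-0.1, 0.3, -0.3]
opening: 85.1
gripper_force: 0.0
```

```bash
python3 - <<'E'
from h import *
s=robot.get_state();c=cam("wrist");w=robot.grab_frame("wrist");np.save("pics/w1.npy",w);np.savez("pics/w1c.npz",K=c[0],o=c[1],R=c[2])
Rt=R.from_rotvec(s["orientation"]).as_matrix()
print(s["t"],s["eef_pos"],Rt.round(3),s["joint_pos"].__class__,np.round(s["joint_pos"],2))
print(c[1],c[2].round(3),"in tool",Rt.T@(c[1]-s["eef_pos"]),(Rt.T@c[2]).round(3),c[0])
save("w1",w)
im=robot.grab_frame("top");np.save("pics/top1.npy",im)
im=robot.grab_frame("scene");np.save("pics/scene1.npy",im)
E
```

```text
1.6 [ 423.53703497 -278.82739521  438.81406825] [[-0.001  1.    -0.001]
 [ 1.     0.001  0.001]
 [ 0.001 -0.001 -1.   ]] <class 'numpy.ndarray'> [ 0.83  0.12 -0.39  1.51  0.05  1.52  0.44]
[ 424.57219044 -204.67298099  581.10652572] [[ 1.     0.001 -0.   ]
 [ 0.001 -0.957 -0.29 ]
 [-0.001  0.29  -0.957]] in tool [  74.24133896    0.9867241  -142.24746786] [[-0.    -0.957 -0.291]
 [ 1.    -0.     0.   ]
 [-0.    -0.291  0.957]] [[301.35939853   0.         278.05837872]
 [  0.         301.35939853 203.28418814]
 [  0.           0.           1.        ]]
```

View pics/w1.png

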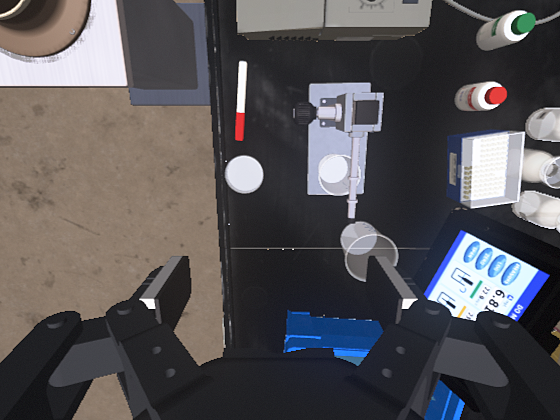

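The wrist image shows the post top at (367,110), the bar going down to (351,210), the knob at (303,113) and the right beaker at (340,172); the big beaker at (368,250) is off the plate. I'm going closer for an accurate fix.

Call:
servo_tool([
  [1.5,0.5,-3,0,0,0,8.5],
  [1.5,0.5,-3,0,0,0,8.5],
  [1.5,0.5,-3,0,0,0,8.5],
  [1.5,0.5,-3,0,0,0,8.5],
  [0,0,0,0,0,0,8.5],
  [0,0,0,0,0,0,8.5],
])

```text
t: 2.5
eef_pos: [483.4, -259.5, 320.5]
orientation: [2.22, 2.221, 0.0]
force: [0.3, 0.2, -0.7]
opening: 84.7
gripper_force: 0.0
```

```bash
cat >> h.py <<'E'
def wshot(n):
    s=robot.get_state();c=cam("wrist");w=robot.grab_frame("wrist");np.save(f"pics/{n}.npy",w);np.savez(f"pics/{n}c.npz",K=c[0],o=c[1],R=c[2])
    return s,c,w
def wload(n):
    z=np.load(f"pics/{n}c.npz");return (z["K"],z["o"],z["R"]),np.load(f"pics/{n}.npy")
E
python3 - <<'E'
from h import *
s,c,w=wshot("w2"); print(s["t"],s["eef_pos"])
for P in [(510,-190,229),(464,-200,185),(510,-290,185)]: print(proj(c,P))
save("w2",cv2.resize(w[20:320,200:500],(600,600),interpolation=cv2.INTER_CUBIC))
E
```

```text
2.5 [ 483.40059648 -259.49893231  320.50064823]
[312.20254588 118.34585306]
[255.11886585 128.86946678]
[303.93006699 223.04352843]
```

View pics/w2.png

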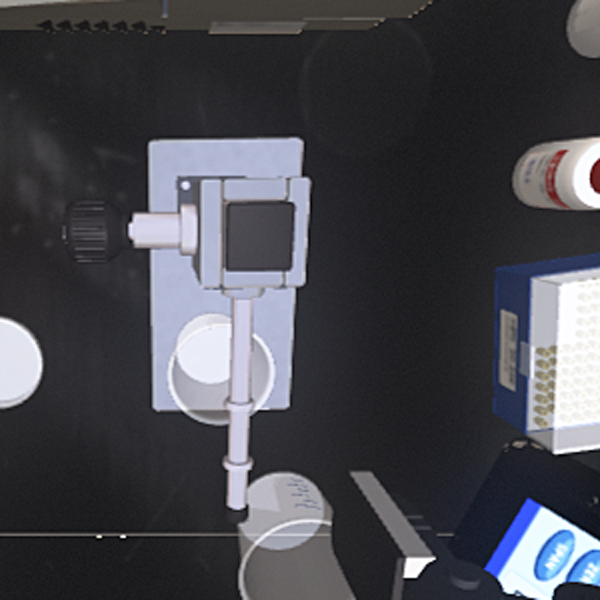

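The crop shows collars at (240,406) and (238,464), the post cap centre at (260,236), the knob middle at about (90,231) and the plate corners at (150,140), (303,139), (290,408), (153,410).

```bash
python3 - <<'E'
from h import *
c,w=wload("w2")
f=lambda X,Y:(199.75+X/2,19.75+Y/2)
for n,X,Y,z in [("c1",240,406,185),("c2",238,464,185),("tip",237,510,185),("bar0",242.5,300,185),("postc",260.5,236,229),("knobL",66,232,185),("knobR",126,231,185),("k00",150,140,12),("k10",303,139,12),("k11",290,408,12),("k01",153,410,12),("rimL",168,372,83),("rimR",274,372,83),("rimBot",222,424,83),("rimTop",222,314,83)]:
    print(n,plane(c,*f(X,Y),z).round(1))
g=cv2.cvtColor(w,cv2.COLOR_RGB2GRAY).astype(int)
for v in (175,185,195,205,210,215,223,230,235,240,245,250,256,262,270): print(v,g[v,308:332])
E
```

```text
c1 [ 525.5 -289.7  185. ]
c2 [ 525.8 -321.   185. ]
tip [ 526.3 -347.3  185. ]
bar0 [ 524.6 -237.   185. ]
postc [ 524.  -204.2  229. ]
knobL [ 443.7 -206.   185. ]
knobR [ 470.8 -205.6  185. ]
k00 [ 480.1 -155.9   12. ]
k10 [ 587.4 -155.2   12. ]
k11 [ 591.3 -356.5   12. ]
k01 [ 481.9 -358.2   12. ]
rimL [ 492.2 -304.2   83. ]
rimR [ 562.2 -304.2   83. ]
rimBot [ 529.  -341.1   83. ]
rimTop [ 526.6 -265.2   83. ]
175 [190 189 189 186 189 190 193 164 151 190 203 211 210 210 208 212 206 179
 175 187 189 188 189 187]
185 [238 239 238 237 237 238 245 214 145 194 206 211 210 207 207 210 204 165
 160 186 184 185 187 187]
195 [237 237 237 236 237 241 233 183 167 199 208 209 210 208 209 208 202 171
 150 173 171 170 163 169]
205 [236 236 237 237 238 242 224 164 184 201 209 209 210 209 209 205 180 168
 184 181 181 179 177 176]
210 [237 238 237 229 198 183 164 157 194 204 208 209 208 207 211 206 167 155
 185 182 183 179 181 178]
215 [187 187 187 189 189 193 164 154 198 204 209 209 208 206 211 204 166 161
 187 183 182 181 180 186]
223 [188 189 190 179 162 183 207 212 222 225 224 223 224 222 219
[... 162 characters left out ...]
  44  39 120 188 204 206 207 206 205 208 208 175  96  40
  48  47  48  48  48  49]
240 [ 44  45  48  48  43  34 128 194 204 206 208 206 204 210 208 163  76  40
  44  48  48  46  48  44]
245 [ 45  48  46  46  41  36 133 197 205 206 207 207 206 208 204 151  50  40
  47  46  47  45  44  47]
250 [ 44  42  37  77 122 125 125 165 198 204 208 207 205 205 191 134 106 123
  85  38  44  46  45  43]
256 [ 43  44  42  41  34  63 156 203 201 207 207 206 205 207 202 143  18  37
  41  42  46  45  41  37]
262 [ 44  42  43  41  32  69 164 209 204 208 206 206 208 206 186 118  62 140
 190 196 191 189 190 188]
270 [ 41  41  39  39  24 103 180 206 204 207 208 207 208 199 161 162 192 188
 188 188 188 188 188 188]
```

Call:
servo_tool([
  [-0.6,4,0.8,0,0,0,8.5],
  [-0.6,5.5,0.4,0,0,0,8.5],
  [-0.6,5.5,0.2,0,0,0,8.5],
  [-0.6,5.5,0,0,0,0,8.5],
  [-0.6,5.5,0,0,0,0,8.5],
  [-0.6,5.5,0,0,0,0,8.5],
  [-0.6,5.5,0,0,0,0,8.5],
  [-0.6,5.5,0,0,0,0,8.5],
  [-0.6,5.5,0,0,0,0,8.5],
  [-0.6,3,0,0,0,0,8.5],
  [0,0,0,0,0,0,8.5],
  [0,0,0,0,0,0,8.5],
])

```text
t: 4.05
eef_pos: [424.2, 250.0, 334.0]
orientation: [2.221, 2.22, 0.001]
force: [-0.5, 0.2, -0.6]
opening: 84.9
gripper_force: 0.0
```

```bash
python3 - <<'E'
from h import *
s,c,w=wshot("w3"); print(s["t"],s["eef_pos"],s["orientation"])
u,v=proj(c,(418,258,130)).astype(int);print(u,v)
x0=max(0,min(u-150,260));y0=max(0,min(v-150,120));print(x0,y0)
save("w3",cv2.resize(w[y0:y0+300,x0:x0+300],(600,600),interpolation=cv2.INTER_CUBIC))
E
```

```text
4.05 [424.17053189 250.02484661 334.02273282] [2.22072316e+00 2.22006136e+00 9.44223724e-04]
271 171
121 21
```

View pics/w3.png

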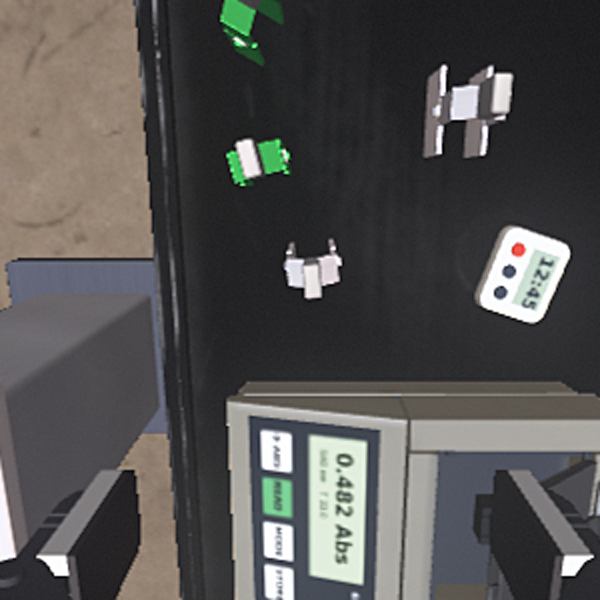

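The narrow frame's tab top is at crop (314,280); the wings suggest a slight turn. I'm fitting it by mask.

```bash
python3 - <<'E'
from h import *
c,w=wload("w3")
sub=w[140:178,256:300]
save("w3t",cv2.resize(sub,None,fx=14,fy=14,interpolation=cv2.INTER_NEAREST))
E
```

```text
(no output)
```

View pics/w3t.png

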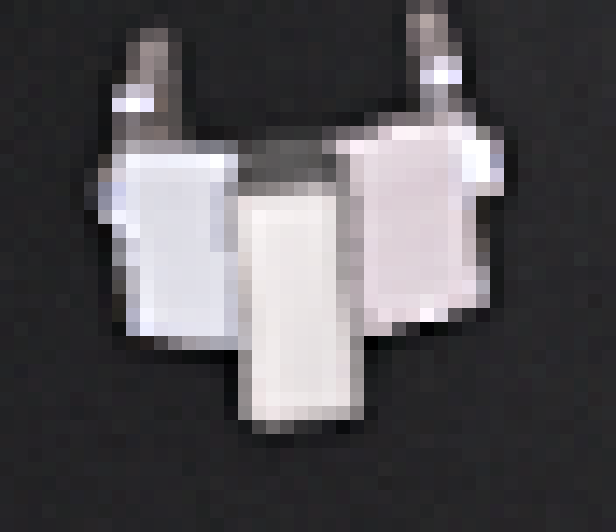

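```bash
python3 - <<'E'
from h import *
c,w=wload("w3")
f=lambda X,Y,z:plane(c,255.5+X/14,139.5+Y/14,z)
P=[f(*p,134) for p in [(238,190),(336,186),(364,416),(248,428)]]
print(np.round(P,1),np.mean(P,0).round(1))
a=(P[1]+P[0]-P[2]-P[3])/2;b=(P[1]+P[2]-P[0]-P[3])/2
print("yaw from long",np.arctan2(-a[0],a[1]),"short",np.arctan2(b[1],b[0]),np.linalg.norm(a),np.linalg.norm(b))
L=[f(105,160,86),f(126,342,86),f(500,142,86),f(490,310,86)];print(np.round(L,1))
s=L[0]+L[1]-L[2]-L[3];print("wings",np.arctan2(-s[1],-s[0]),np.mean(L,0))
# cross-check with top/scene: project
for n in("top","scene"): print(n,proj(cam(n),np.mean(P,0)))
E
```

```text
[[419.3 279.5 134. ]
 [427.2 279.8 134. ]
 [429.5 261.1 134. ]
 [420.  260.1 134. ]] [424.  270.1 134. ]
yaw from long 0.07904011603255204 short 0.07475372697442646 19.14840041015221 8.735295458527188
[[406.3 276.   86. ]
 [408.  259.2  86. ]
 [442.5 277.6  86. ]
 [441.8 262.2  86. ]]
wings 0.0652969362332518 [424.6342541  268.73566231  86.        ]
top [193.08888197 255.2852486 ]
scene [184.55407166 197.60256177]
```

The frame's axis is at (424.3, 269.5) with yaw 0.075. I'm descending to grasp the tab.

Call:
servo_tool([
  [0,0.95,-4,0,0,0.035,8.5],
  [0,1,-5,0,0,0.04,8.5],
  [0,0,-5,0,0,0,6],
  [0,0,-4,0,0,0,5],
  [0,0,-2.5,0,0,0,5],
  [0,0,-1.5,0,0,0,5],
  [0,0,-0.7,0,0,0,5],
  [0,0,0,0,0,0,5],
  [0,0,0,0,0,0,5],
], newtons=40)

```text
t: 5.22
eef_pos: [424.2, 270.9, 107.2]
orientation: [2.135, 2.303, 0.002]
force: [-0.2, -0.4, 0.0]
opening: 50.4
gripper_force: 0.0
```

```bash
python3 - <<'E'
from h import *
s,c,w=wshot("w4"); print(s["t"],s["eef_pos"],s["orientation"],s["force"],s["opening"])
save("w4",w)
E
```

```text
5.225 [424.17065279 270.86052098 107.20639772] [2.13537603e+00 2.30343536e+00 2.30074156e-03] [-0.18871704 -0.38862429  0.04084731] 50.3989563684759
```

View pics/w4.png

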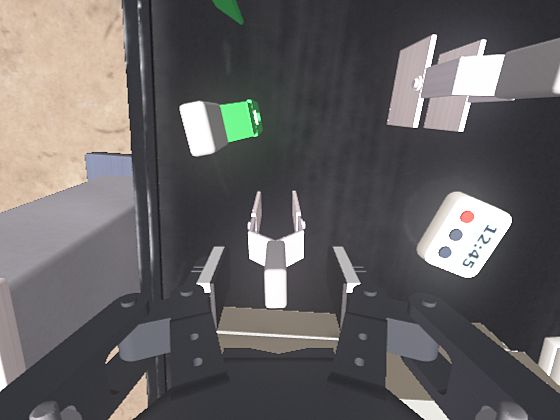

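The tab at (276,273) sits between the fingers, centred within about 2 mm. I'm closing.

```bash
python3 - <<'E'
from h import *
c,w=wload("w4"); print([plane(c,*p,134).round(1) for p in [(276,242),(276,306),(276,274)]])
E
```

```text
[array([422.6, 293. , 134. ]), array([424.9, 262.1, 134. ]), array([423.7, 278.1, 134. ])]
```

Call:
servo_tool([
  [0,0,0,0,0,0,3],
  [0,0,0,0,0,0,1.5],
  [0,0,0,0,0,0,0.5],
  [0,0,0,0,0,0,0.5],
  [0,0,0,0,0,0,0.5],
], newtons=40)

```text
t: 5.9
eef_pos: [423.7, 270.7, 106.5]
orientation: [2.135, 2.304, 0.0]
force: [-0.5, -0.1, 4.1]
opening: 9.5
gripper_force: 41.0
```

Call:
servo_tool([
  [0,0,2,0,0,0,0.5],
  [0,0,4,0,0,0,0.5],
  [0,0,5,0,0,0,0.5],
  [0,0,5,0,0,0,0.5],
  [0,-2,5,0,0,-0.016,0.5],
  [0,-4,3.5,0,0,-0.016,0.5],
  [0,-5,0,0,0,-0.016,0.5],
  [0,-5,0,0,0,-0.016,0.5],
  [0,-5,0,0,0,0,0.5],
  [0,-5,0,0,0,0,0.5],
  [0.3,-5,0,0,0,0,0.5],
  [0.5,-5,0,0,0,0,0.5],
])

```text
t: 7.4
eef_pos: [431.1, -91.0, 351.1]
orientation: [2.208, 2.235, -0.001]
force: [1.0, 0.2, -1.0]
opening: 9.3
gripper_force: 40.4
```

Call:
servo_tool([
  [0.7,-5,0,0,0,0,0.5],
  [0.7,-5,0,0,0,0,0.5],
  [1,-4.5,0,0,0,0,0.5],
  [1,-3.5,0,0,0,0,0.5],
  [1.5,-2.5,0,0,0,0,0.5],
  [1.5,-1,0,0,0,0,0.5],
  [1.5,-0.1,0,0,0,0,0.5],
  [1,0,0,0,0,0,0.5],
  [0.5,0,0,0,0,0,0.5],
  [0,0,0,0,0,0,0.5],
  [0,0,0,0,0,0,0.5],
])

```text
t: 8.78
eef_pos: [525.3, -305.3, 351.5]
orientation: [2.208, 2.235, -0.0]
force: [0.3, -0.3, -1.2]
opening: 9.3
gripper_force: 40.4
```

```bash
python3 - <<'E'
from h import *
s,c,w=wshot("w5"); print(s["t"],s["eef_pos"],R.from_rotvec(s["orientation"]).as_matrix().round(4),s["force"],s["opening"])
sc=robot.grab_frame("scene");np.save("pics/scene5.npy",sc)
save("w5",np.hstack([w[60:400,160:440],sc[170:340,260:400].repeat(2,0).repeat(2,1)]))
for P in [(525.6,-305,185),(524.5,-204.5,229)]:print(proj(c,P),proj(cam("scene"),P))
E
```

```text
8.775 [ 525.30795091 -305.28562996  351.5431176 ] [[-1.210e-02  9.999e-01  1.000e-04]
 [ 9.999e-01  1.210e-02 -3.000e-04]
 [-3.000e-04  1.000e-04 -1.000e+00]] [ 0.26779244 -0.34213948 -1.1828928 ] 9.303239526304829
[277.3758464  185.18203139] [345.66633593 233.84036862]
[277.32113369  77.63066517] [315.85931478 205.00482926]
```

View pics/w5.png

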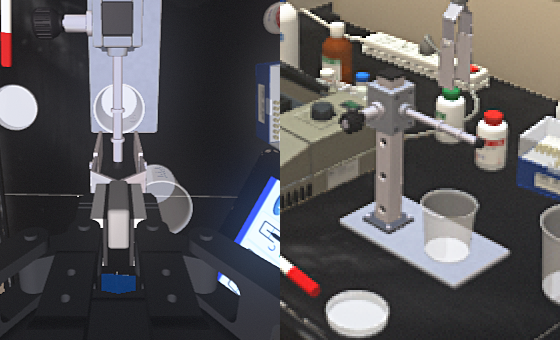

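The wrist view shows the bar centred under the frame, and the collars straddle the predicted seat (277,185). The scene view agrees. I'm lowering.

Call:
servo_tool([
  [0.03,0,-3,0,0,0,0.5],
  [0,0,-3.5,0,0,0,0.5],
  [0,0,-3.5,0,0,0,0.5],
  [0,0,-2.5,0,0,0,0.5],
  [0,0,-1.5,0,0,0,0.5],
  [0,0,-0.6,0,0,0,0.5],
  [0,0,0,0,0,0,0.5],
])

```text
t: 9.75
eef_pos: [526.1, -305.5, 205.7]
orientation: [2.208, 2.234, 0.0]
force: [0.2, 0.2, -1.4]
opening: 9.1
gripper_force: 40.4
```

Call:
servo_tool([
  [0,0,-0.2,0,0,0,0.5],
  [0,0,-0.15,0,0,0,0.5],
  [0,0,0,0,0,0,0.5],
])

```text
t: 10.12
eef_pos: [525.9, -305.4, 202.0]
orientation: [2.208, 2.235, 0.0]
force: [0.2, 0.8, -1.1]
opening: 9.3
gripper_force: 40.4
```

Call:
servo_tool([
  [0,0,-0.1,0,0,0,0.5],
  [0,0,-0.1,0,0,0,0.5],
  [0,0,0,0,0,0,0.5],
])

```text
t: 10.5
eef_pos: [525.8, -305.4, 199.7]
orientation: [-2.208, -2.235, 0.0]
force: [0.4, 0.2, -1.0]
opening: 9.2
gripper_force: 40.4
```

Call:
servo_tool([
  [0,0,-0.1,0,0,0,0.5],
  [0,0,0,0,0,0,0.5],
])

```text
t: 10.75
eef_pos: [525.8, -305.5, 199.0]
orientation: [2.208, 2.235, -0.0]
force: [-1.3, 0.4, 2.0]
opening: 9.4
gripper_force: 40.9
```

```bash
python3 - <<'E'
from h import *
s,c,w=wshot("w6"); print(s["t"],s["eef_pos"],s["force"])
sc=robot.grab_frame("scene")
save("w6",np.hstack([w[60:400,160:440],cv2.resize(sc[195:280,310:380],(280,340),interpolation=cv2.INTER_CUBIC)]))
E
```

```text
10.75 [ 525.82993293 -305.48133913  199.02702409] [-1.34820921  0.39231825  1.98303414]
```

View pics/w6.png

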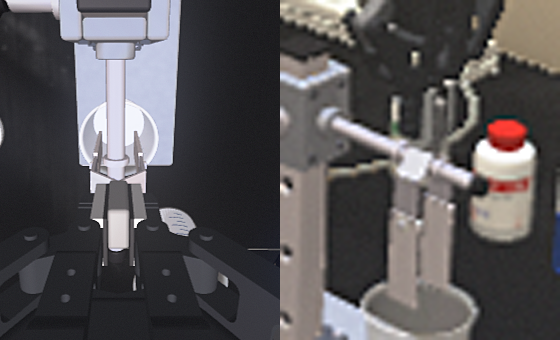

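The frame sits on the bar between the collars, contact is felt (Fz rose from −1 to +2), and the plates hang above the beaker. I'm releasing gently and rising.

Call:
servo_tool([
  [-0.04,0,-0.02,0,0,0,0.5],
  [0,0,0,0,0,0,1.1],
  [0,0,0,0,0,0,1.4],
  [0,0,0,0,0,0,2.5],
  [0,0,0,0,0,0,3.5],
  [0,0,0.5,0,0,0,3.5],
  [0,0,1.5,0,0,0,3.5],
  [0,0,3,0,0,0,3.5],
  [0,0,4,0,0,0,3.5],
  [0,0,4,0,0,0,3.5],
  [0,0,2,0,0,0,3.5],
  [0,0,0,0,0,0,3.5],
])

```text
t: 12.35
eef_pos: [526.3, -305.6, 351.3]
orientation: [2.205, 2.232, 0.002]
force: [-1.1, 0.3, -1.2]
opening: 35.1
gripper_force: 0.0
```

```bash
python3 - <<'E'
from h import *
s,c,w=wshot("w7"); print(s["t"],s["eef_pos"],s["force"],np.round(s["joint_pos"],2))
g=w.astype(int).min(2)
print("expected tab top corners",[proj(c,(525.6+a,-304.5+b,226)).round(1) for a in(-5,5) for b in(-10,10)])
m=(g>150).astype(np.uint8); 
u,v=proj(c,(525.6,-304.5,226)).astype(int)
for r in range(v-28,v+29,4): print(r,g[r,u-24:u+26:2])
E
```

```text
12.35 [ 526.26684924 -305.5648888   351.34464865] [-1.05676407  0.27548359 -1.21288603] [ 0.73  0.34 -0.38  1.44  0.13  1.38  0.35]
expected tab top corners [array([270.2, 204.9]), array([270.3, 183.9]), array([281., 205.]), array([281.3, 184. ])]
166 [192 234 150 159 162 146 138 243 238 243 193 207 211 210 187 196 242 114
 146 243 237 237 178 179 170]
170 [183 235 153 163 164 244 218 242 240 187 211 221 221 218 220 177 189 106
 230 250 231 183 182 178 173]
174 [173 245 180 165 169 122 124 172 232 241 192 204 208 209 184 207 239 108
 118 125 191 186 186 183 185]
178 [180 189 240 168 228 243 222 226 240 182 140 167 171 172 126 131 198 209
 203 200 203 186 185 187 236]
182 [179 179 159 243 196 189 213 212 210 212 176  89  94  93  91 115 201 190
 190 192 178 185 203 240 177]
186 [182 179 177 174 198 222 214 213 213 214 176 149 175 176 175 143 197 194
 194 191 199 239 210 178 179]
190 [194 183 184 182 184 207 219 217 217 220 169 216 226 221 218 189 173 196
 196 199 178 184 185 183 184]
194 [ 44  44  45  44  45  39  31  26 102 191 169 212 223 217 214 190 123  27
  34  40  45  45  42  44  46]
198 [ 45  45  45  46  44  44  45  45  43 128 122 207 220 215 210 192  50  44
  45  47  47  45  45  46  46]
202 [ 45  47  44  47  47  48  45  44  44  36  64 204 214 209 208 190  27  47
  46  45  44  45  42  46  43]
206 [ 45  43  46  48  46  44  45  44  46  41 115 201 150 147 132  33  43  43
  44  43  44  45  43  44  43]
210 [ 44  42  45  45  47  45  45  45  43  42  90 210 209 208 187  37  42  45
  43  40  44  44  43  41  41]
214 [ 44  42  39  42  43  47  44  43  44  39  88 209 208 208 188  37  44  44
  41  43  44  40  41  42  42]
218 [ 44  44  43  44  44  42  43  42  41  42  91 208 208 209 186  35  43  42
  38  42  41  40  42  40  42]
222 [41 44 40 42 45 40 43 44 44 45 37 36 37 38 38 39 42 39 42 41 39 41 43 41
 41]
```

The hung frame shows just where expected. Next I turn 90°, lean back 0.25 rad and go above the knob.

Call:
servo_tool([
  [-1,1.1,0,0,0,0.175,5],
  [-1,1.1,0,0,0,0.175,6],
  [-1,1.1,0,0,0,0.175,7],
  [-1,1.1,0,0,0,0.175,7],
  [-1,1.1,0,0,0,0.175,7],
  [-0.8,1.1,0,0,0,0.175,7],
  [-0.8,1.1,0,0,0,0.175,7],
  [0,1.1,0,0,0,0.175,7],
  [0,1.25,-1,0,0,0.171,7],
  [0,0,-2,0,-0.1,0,7],
  [0,0,-2,0,-0.15,0,7],
  [0,0,0,0,0,0,7],
])

```text
t: 13.9
eef_pos: [455.0, -204.8, 295.0]
orientation: [-0.013, 2.898, -0.0]
force: [0.6, 0.3, 0.3]
opening: 70.1
gripper_force: 0.0
```

```bash
python3 - <<'E'
from h import *
s,c,w=wshot("w8"); Rt=R.from_rotvec(s["orientation"]).as_matrix()
print(s["t"],s["eef_pos"],s["force"],np.round(s["joint_pos"],2),Rt.round(4))
print([proj(c,p).round(1) for p in[(455.5,-205.3,185),(448,-205.3,198),(463,-205.3,198),(524.5,-204.5,229)]])
g=w.astype(int).max(2)
u,v=proj(c,(455.5,-205.3,190)).astype(int)
for r in range(v-50,v+60,6): print(r,g[r,max(0,u-50):u+52:4])
E
```

```text
13.9 [ 454.99384694 -204.78025531  295.0362247 ] [0.57169891 0.34572671 0.25165645] [ 1.03  0.05 -0.66  1.94 -0.07  0.93  2.  ] [[-9.703e-01 -8.700e-03  2.416e-01]
 [-8.800e-03  1.000e+00  8.000e-04]
 [-2.416e-01 -1.400e-03 -9.704e-01]]
[array([277.4, 170.6]), array([277.4, 168.9]), array([277.3, 185.8]), array([277.6, 269.1])]
123 [52 57 57 61 60 58 53 55 52 54 52 50 51 47 47 48 47 44 45 49 43 41 42 43
 43 42]
129 [55 60 64 57 58 56 55 53 55 53 51 53 50 51 49 49 48 47 46 47 41 44 42 43
 45 44]
135 [222 222 220 220 220 222 221 220 221 219 221 222 219 216 219 216 215 217
 216 215 213 216  39  47  49  45]
141 [221 221 220 221 221 223 221 221 219 220 221 219 218 219 218 219 220 219
 218 217 219 218  43  48  49  49]
147 [222 222 222 220 222 222 222 220 225 218 216 216 216 214 212 215 215 216
 217 219 218 217  44  47  46  48]
153 [222 222 223 222 221 221 220 220 232 255 105  83  66  62  91 126 253 124
 218 221 215 227  48  52  53  50]
159 [221 221 221 222 223 223 225 222 230  53  60 122 195 190  93  54  46 149
 221 221 222 227  53  54  53  50]
165 [216 225 223 224 222 224 223 225 214  60 
[... 586 characters left out ...]

 221 221 220  39  47  43  47  45]
201 [211 209 211 207 209 208 202 199 119 119 116 204 236 240 231 106 101 102
 126 127 126  47  52  52  49  46]
207 [ 59  61  62  59  60  61  61  85 109 109 120 208 237 240 230 119 110 107
 109  52  52  50  50  48  46  43]
213 [ 57  60  56  59  59  59  58 111 111 111 142 133 239 244 141 148 106 110
 112  51  50  51  49  48  45  45]
219 [ 56  57  57  57  58  59  57 112 112 111 160 236 238 239 241 210 110 108
 108  49  49  50  49  50  45  45]
225 [ 54  55  56  55  54  64  72 115 112 109 111 110 110 110 111 112 111 111
 111  43  49  48  49  47  46  45]
231 [108 107 107 108 107 193 174 111 112 111 111 110 113 110 109 109 111 110
 110  65  49  49  48  45  47  46]
```

The knob lies dead centre at (278,171), as predicted. I'm descending astride it and gripping.

Call:
servo_tool([
  [0.2,0,-4,0,0,0,7],
  [0.3,0,-4,0,0,0,7],
  [0,0,-3,0,0,0,7],
  [0,0,-1.5,0,0,0,7],
  [0,0,-0.5,0,0,0,7],
  [0,0,0,0,0,0,7],
  [0,0,0,0,0,0,7],
], newtons=50)

```text
t: 14.82
eef_pos: [465.2, -205.2, 169.7]
orientation: [-0.018, 2.89, -0.004]
force: [0.2, 0.5, 0.3]
opening: 70.2
gripper_force: 0.0
```

Call:
servo_tool([
  [0,0,0,0,0,0,5],
  [0,0,0,0,0,0,4],
  [0,0,0,0,0,0,3],
  [0,0,0,0,0,0,2.5],
  [0,0,0,0,0,0,2],
  [0,0,0,0,0,0,2],
], newtons=50)

```text
t: 15.58
eef_pos: [464.4, -205.6, 168.9]
orientation: [-0.017, 2.891, -0.004]
force: [-2.8, -4.6, 5.5]
opening: 24.8
gripper_force: 48.8
```

```bash
python3 - <<'E'
from h import *
s=robot.get_state(); Rt=R.from_rotvec(s["orientation"]).as_matrix()
print(s["t"],s["eef_pos"],s["force"],s["torque"],np.round(s["joint_pos"],3),s["opening"]);print(Rt.round(4))
c=cam("top");im=robot.grab_frame("top");np.save("pics/top9.npy",im)
c,w=(cam("wrist"),robot.grab_frame("wrist"));np.save("pics/w9.npy",w)
g=w.astype(int).max(2)
print([proj(c,p).round(1) for p in[(441.5,-205.3,185),(455.5,-205.3,185),(469.5,-205.3,185)]])
for r in range(175,300,6): print(r,g[r,278-52:278+54:4])
E
```

```text
15.575 [ 464.42502368 -205.61352753  168.8695669 ] [-2.76691414 -4.55867984  5.46971643] [-0.7088114   0.7107236  -0.10120543] [ 0.954  0.229 -0.64   2.098  0.092  0.624  1.856] 24.76864665767294
[[-0.9688 -0.0112  0.2476]
 [-0.0118  0.9999 -0.001 ]
 [-0.2476 -0.0038 -0.9689]]
[array([278.9, 243.5]), array([278.6, 267.4]), array([278.2, 288.9])]
175 [223 224 224 227 226 226 226 226 225 226 225 223 224 224 223 223 223 224
 224 224 224 222 222 222 223 216  50]
181 [225 224 225 228 227 225 226 230 227 226 225 225 225 225 224 221 223 227
 223 221 223 222 223 222 222 182  53]
187 [226 226 225 226 226 224 224 201 133 137 132 130 130 128 129 128 128 121
 174 107 223 223 223 221 224 166  53]
193 [226 226 227 227 228 226 225 203 126 124 132 132 130 130 131 130 129 125
 116 120 225 224 226 225 227  67  57]
199 [228 229 228 228 226 228 227 216 131 131 135 151 146 160 147 149 152 129
 130 130 227 223 224 225 225  37  55]
205 [228 226 228 227 227 228 228 235 132 132 138 154 116  62  70 151 153 129
 128 153 225 225 224 225 224  48  56]
211 [227 228 226 228 228 227 226 231 129 127 148 153 150 151 1
[... 935 characters left out ...]
  57  55  50  89 102 103  42  47  46]
265 [ 48  49  83 105 104  45  57  55  56  58  59  62  66  67  68  65  60  58
  62  55  59  54 102 102  88  41  40]
271 [ 51  50 106 104 105  46  53  68  55  56  64  70  75  81  73  67  64  56
  59  63  52  42 104 101 103  42  43]
277 [ 48  71  96  98  94  45  53  62  57  64  61  55  58  65  61  57  62  62
  58  57  46  42 102  95  98  66  43]
283 [ 46  46  45 228 255  88  43  62  55  64  60  52  57  64  61  60  64  62
  55  58  40  87 255 255  42  45  42]
289 [85 45 43 41 24 92 45 72 54 61 59 54 58 65 64 56 61 64 56 85 44 93 21 40
 44 41 77]
295 [ 43  45  43  47  44 100  44 109 107  80  59  55  60  64  62  58  61 108
 110 112  42 101  35  44  46  43  40]
```

The pads straddle the knob (grip force up, opening 24.8). I'm pulling the pin slowly.

Call:
servo_tool([
  [-0.1,-0.02,0,0,0,0,2],
  [-0.2,0,0,0,0,0,2],
  [-0.2,0,0,0,0,0,2],
  [-0.2,0,0,0,0,0,2],
  [0,0,0,0,0,0,2],
], newtons=60)

```text
t: 16.3
eef_pos: [458.4, -205.6, 168.9]
orientation: [-0.017, 2.889, -0.003]
force: [3.2, -5.5, -3.3]
opening: 24.7
gripper_force: 59.0
```

```bash
cat > m.py <<'E'
from h import *
import sys
s=robot.get_state();print(s["t"],s["eef_pos"].round(1),s["force"].round(1),s["torque"].round(2),s["opening"])
c=cam("top")
# scene: sleeve track via template from the previous picture
cs=cam("scene");im=robot.grab_frame("scene");np.save(f"pics/s_{sys.argv[1]}.npy",im)
w=robot.grab_frame("wrist");np.save(f"pics/w_{sys.argv[1]}.npy",w)
ref=np.load("pics/scene5.npy")
# bar/sleeve shift in scene relative to ref
for n,P in(("sleeve",(502,-215,185)),("bar",(525.6,-255,185))):
    u,v=proj(cs,P).astype(int);T=ref[v-9:v+10,u-9:u+10]
    r=cv2.matchTemplate(im[v-15:v+70,u-20:u+21],T,cv2.TM_CCOEFF_NORMED);_,q,_,l=cv2.minMaxLoc(r);print(n,round(q,2),"shift",l[0]-11,l[1]-6,"| 50mm down =",(proj(cs,np.array(P)-[0,0,50])-proj(cs,P)).round(1))
E
python3 m.py a
```

```text
16.3 [ 458.4 -205.6  168.9] [ 3.2 -5.5 -3.3] [-0.94 -0.42 -0.18] 24.693546939651675
sleeve 0.44 shift 1 1 | 50mm down = [-0.3 17.8]
bar 0.98 shift 0 0 | 50mm down = [-0.6 17.9]
```

Call:
servo_tool([
  [-0.2,0,0,0,0,0,2],
  [-0.2,0,0,0,0,0,2],
  [-0.2,0,0,0,0,0,2],
  [-0.05,0,0,0,0,0,2],
  [0,0,0,0,0,0,2],
], newtons=60)

```text
t: 17.02
eef_pos: [452.2, -205.7, 168.8]
orientation: [-0.017, 2.889, -0.003]
force: [5.8, -4.8, -5.5]
opening: 24.8
gripper_force: 59.2
```

```bash
python3 m.py b; python3 - <<'E'
from h import *
for n in("w9","w_a","w_b"):
    g=np.load(f"pics/{n}.npy").astype(int).max(2)
    print(n,g[226:262,278],g[226:262,290])
E
```

```text
17.025 [ 452.2 -205.7  168.8] [ 5.8 -4.8 -5.5] [-1.13 -0.67 -0.28] 24.799891125208966
sleeve 0.6 shift 1 1 | 50mm down = [-0.3 17.8]
bar 0.98 shift 0 0 | 50mm down = [-0.6 17.9]
w9 [152 151 143 189 255 255  74  42  51  56  97 135 129 129 126 128 127 125
 127 126 127 126 125 126 125 122 128 206 255  17  42  48  48  49  50  47] [150 152 152 152 154 152 156 152  87  45  52  53  51  47  46  79 120 124
 134 135 146 131 149 174  46  35  42  51  48  49  48  45  46  50  52  56]
w_a [150 150 151 152 158 149  40  54  52  65 115 132 126 127 127 127 127 124
 126 126 126 125 125 127 126 121 147 243 201  26  43  48  47  48  48  50] [150 150 149 148 149 152 157 149  45  47  51  56  50  47  47  79 119 115
 122 122 127 140 143 122  33  42  48  48  50  50  47  46  49  52  53  56]
w_b [147 149 147 150 156 151  39  50  51  63 114 130 127 126 124 124 124 125
 125 124 124 124 123 125 123 118 146 236 173  26  43  45  48  48  48  50] [150 150 151 151 150 150 154 146  41  45  50  50  50  46  46  78 119 116
 124 124 126 120 157  81  36  43  46  47  47  45  45  44  50  50  53  58]
```

No slip (the knob is fixed in the wrist view), the pull is about 12 mm, spring force is 5.8 N and the sleeve weight is carried. I'm lowering.

Call:
servo_tool([
  [0,0,-0.2,0,0,0,2],
  [0,0,-0.4,0,0,0,2],
  [0,0,-0.4,0,0,0,2],
  [0,0,0,0,0,0,2],
])

```text
t: 17.62
eef_pos: [452.1, -205.7, 158.5]
orientation: [-0.017, 2.889, -0.003]
force: [6.0, -5.8, -7.0]
opening: 24.7
gripper_force: 59.3
```

```bash
python3 m.py c
```

```text
17.625 [ 452.1 -205.7  158.5] [ 6.  -5.8 -7. ] [-1.22 -0.65 -0.34] 24.71618412152751
sleeve 0.56 shift 1 5 | 50mm down = [-0.3 17.8]
bar 0.85 shift 0 4 | 50mm down = [-0.6 17.9]
```

Call:
servo_tool([
  [0,0,-0.4,0,0,0,2],
  [0,0,-0.45,0,0,0,2],
  [0,0,-0.45,0,0,0,2],
  [0,0,-0.45,0,0,0,2],
  [0,0,-0.45,0,0,0,2],
  [0,0,-0.45,0,0,0,2],
  [0,0,-0.45,0,0,0,2],
  [0,0,-0.45,0,0,0,2],
  [0,0,-0.3,0,0,0,2],
  [0,0,-0.1,0,0,0,2],
  [0,0,0,0,0,0,2],
])

```text
t: 19.1
eef_pos: [452.4, -205.7, 119.3]
orientation: [-0.017, 2.889, -0.003]
force: [5.8, -5.9, -7.1]
opening: 24.5
gripper_force: 59.4
```

```bash
python3 m.py d; python3 - <<'E'
from h import *
for n in("w_b","w_c","w_d"):
    g=np.load(f"pics/{n}.npy").astype(int).max(2)
    print(n,g[226:262:2,278],robot.get_state()["joint_pos"].round(2))
E
```

```text
19.1 [ 452.4 -205.7  119.3] [ 5.8 -5.9 -7.1] [-1.11 -0.69 -0.23] 24.540573930274334
sleeve 0.45 shift 1 19 | 50mm down = [-0.3 17.8]
bar 0.78 shift -1 18 | 50mm down = [-0.6 17.9]
w_b [147 147 156  39  51 114 127 124 124 125 124 123 123 146 173  43  48  48] [ 0.92  0.29 -0.6   2.17  0.16  0.49  1.81]
w_c [148 149 149  43  46 137 126 124 125 125 125 124 123 162 130  43  47  44] [ 0.92  0.29 -0.6   2.17  0.16  0.49  1.81]
w_d [126 124 131  45  49 137 126 124 125 125 125 124 123 163 129  45  48  48] [ 0.92  0.29 -0.6   2.17  0.16  0.49  1.81]
```

Call:
servo_tool([
  [0.2,0,0,0,0,0,2],
  [0.2,0,0,0,0,0,2],
  [0.1,0,0,0,0,0,2],
  [0,0,0,0,0,0,2],
])

```text
t: 19.7
eef_pos: [457.1, -205.6, 119.2]
orientation: [-0.017, 2.889, -0.003]
force: [5.1, -5.9, -5.1]
opening: 24.6
gripper_force: 59.5
```

Call:
servo_tool([
  [0.2,0,0,0,0,0,2],
  [0,0,0,0,0,0,2],
])

```text
t: 19.95
eef_pos: [459.1, -205.6, 119.2]
orientation: [-0.017, 2.889, -0.003]
force: [4.7, -4.9, -5.3]
opening: 24.4
gripper_force: 59.5
```

The pin is entering the hole smoothly. I'm pushing it home.

Call:
servo_tool([
  [0.2,0,0,0,0,0,2],
  [0.2,0,0,0,0,0,2],
  [0.1,0,0,0,0,0,2],
  [0,0,0,0,0,0,2],
])

```text
t: 20.45
eef_pos: [462.9, -205.5, 119.1]
orientation: [-0.017, 2.892, -0.003]
force: [0.1, -5.1, 0.3]
opening: 24.6
gripper_force: 60.1
```

Call:
servo_tool([
  [0.1,0,0,0,0,0,2],
  [0,0,0,0,0,0,2],
])

```text
t: 20.7
eef_pos: [463.9, -205.5, 119.1]
orientation: [-0.017, 2.892, -0.003]
force: [-0.1, -6.0, 0.9]
opening: 24.6
gripper_force: 60.1
```

Call:
servo_tool([
  [0.1,0,0,0,0,0,2],
  [0,0,0,0,0,0,2],
  [0,0,0,0,0,0,2],
])

```text
t: 21.08
eef_pos: [464.4, -205.5, 119.0]
orientation: [-0.017, 2.893, -0.003]
force: [-2.6, -5.9, 2.9]
opening: 24.8
gripper_force: 60.3
```

Call:
servo_tool([
  [0.1,0,0,0,0,0,2],
  [0,0,0,0,0,0,2],
  [0,0,0,0,0,0,2],
])

```text
t: 21.45
eef_pos: [464.5, -205.5, 118.8]
orientation: [-0.017, 2.894, -0.003]
force: [-6.8, -5.3, 6.7]
opening: 24.5
gripper_force: 60.8
```

```bash
python3 m.py e; python3 - <<'E'
from h import *
for n in("w9","w_d","w_e"):
    g=np.load(f"pics/{n}.npy").astype(int).max(2)
    print(n,g[226:262:2,278])
E
```

```text
21.45 [ 464.5 -205.5  118.8] [-6.8 -5.3  6.7] [-0.97  1.3  -0.11] 24.51041692059518
sleeve 0.4 shift 11 8 | 50mm down = [-0.3 17.8]
bar 0.78 shift -1 18 | 50mm down = [-0.6 17.9]
w9 [152 143 255  74  51  97 129 126 127 127 127 125 125 128 255  42  48  50]
w_d [126 124 131  45  49 137 126 124 125 125 125 124 123 163 129  45  48  48]
w_e [149 143 255  71  49  95 125 124 124 125 123 124 124 131 255  43  48  47]
```

The pin is home (x is back to the initial 464.4, the push is rising, and the wrist view matches the home view). Next, a numeric check of the frame, beaker and bystanders.

```bash
python3 - <<'E'
from h import *
a=np.load("pics/s_a.npy");e=np.load("pics/s_e.npy");cs=cam("scene");ref=np.load("pics/scene5.npy")
def m(n,src,P,h=8,s=28):
    u,v=proj(cs,P).astype(int);T=src[v-h:v+h+1,u-h:u+h+1]
    r=cv2.matchTemplate(e[v-h-s:v+h+s+1,u-h-s:u+h+s+1],T,cv2.TM_CCOEFF_NORMED);_,q,_,l=cv2.minMaxLoc(r);print(n,(u,v),round(q,2),l[0]-s,l[1]-s)
m("tab",a,(525.6,-304.5,217));m("plates",a,(525.6,-304.5,150));m("beaker",ref,(525.6,-304.5,30),10,15);m("beaker rimR",ref,(525.6,-339,83),6,12)
im=robot.grab_frame("top").astype(int);t0=np.load("pics/top0.npy").astype(int)
d=(np.abs(im-t0).max(2)>60).astype(np.uint8);n,_,st,ce=cv2.connectedComponentsWithStats(d)
for i in range(1,n):
    if st[i,4]>12: print(st[i],ce[i].round())
E
```

```text
tab (np.int64(346), np.int64(221)) 0.72 0 0
plates (np.int64(344), np.int64(246)) 0.89 -1 18
beaker (np.int64(342), np.int64(288)) 0.9 0 0
beaker rimR (np.int64(354), np.int64(275)) 0.93 0 0
[371 217   9   5  28] [375. 218.]
[329 218   5  10  16] [330. 224.]
[332 223  11   4  17] [337. 224.]
[357 226   8   4  19] [361. 228.]
[336 234  15   5  44] [343. 236.]
[319 243   9   5  28] [323. 245.]
[333 242  46  40 986] [358. 263.]
[191 252  13  11  73] [197. 257.]
[ 461  306   97   78 1629] [513. 334.]
[502 308  11   3  17] [506. 309.]
[459 310  42  30 476] [481. 325.]
[346 339  38  11  56] [365. 343.]
[287 377   6   9  19] [290. 381.]
[246 378  12  16  41] [251. 385.]
[340 382   3  19  32] [341. 392.]
[269 387  20  14  30] [276. 392.]
[272 388  22  32  73] [278. 401.]
[347 388 117  32 730] [419. 405.]
[479 395  24  25 150] [493. 408.]
[244 396  13  20  83] [249. 405.]
[288 401  14  19  36] [293. 410.]
[303 400  26  20  68] [313. 409.]
[343 402  18   8  55] [350. 405.]
[331 407  14  13  56] [339. 412.]
```

```bash
python3 -c "
from cell import robot
s=robot.get_state();print(s['t'],s['force'],s['opening']);print(robot.close_job())"
```

```text
21.6 [-6.17516396 -3.82537068  6.72482822] 24.838815350524445
the job is handed in; nothing more can be done
None
```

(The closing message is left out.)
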